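# Stow the galley tray and latch it in

## Task

Secure the galley for take-off without picking anything up: with a fingertip, push the white tray fully home into its bay until it rests against the rear stop, keeping its contents standing, then push each of the two latch arms round until it lies straight across the front of the tray against its stop. Leave everything else on the counter where it is.

Things in the scene. Friction and masses are not known exactly. Their poses are not given: they have to be found in the camera images.
- bay: Aluminium tray bay bolted to the counter, at a varying place and yaw. Origin: on the counter, in the middle of the bay's open mouth; x points into the bay (away from the robot), y to the left latch, z up. In its frame: two side rails 10 mm thick and 45 mm high, inner faces at y = +-116 mm, running from x = 8.5 to 165 mm; the rear stop is a wall whose front face is at x = 165 mm, 45 mm high. A latch post stands at x = 0, y = +145 mm (left) and y = -145 mm (right).
- tray: White open-topped plastic tray, 150 (x) x 220 (y) x 65 mm high, walls and floor 5 mm, loose on the counter, 0.3 to 0.55 kg. Origin: centre of its underside; x points into the bay. It starts between the rails, sticking out of the mouth. Home means its back wall touches the rear stop: its origin is then at x = 90 mm in the bay's frame, its front face at x = 15 mm. 6 mm play to each side rail. Sliding it with its contents takes up to about 10 N.
- latch_left (a joint): Left turn latch: a steel arm turning level about a vertical pivot (through point latch_left_pivot). 0 = across the mouth (pointing to bay -y), against its stop; 1.571 = pointing straight out of the bay (bay -x); more = swung further outwards, up to 2.4. Stays where it is left; takes about 2 N at 60 mm from the pivot. It cannot close while the tray sticks out. Starts at 1.4 to 2.2.
- latch_right (a joint): Right turn latch, mirror image of the left: 0 = across the mouth (pointing to bay +y), against its stop; 1.571 = pointing straight out of the bay (bay -x); more = swung further outwards, up to 2.4. Same stiffness and starts.
- latch_left_pivot (a point): On the left latch's pivot axis, at mid height of the arm (39 mm above the counter). The hub has a radius of 15 mm; post beneath it. The arm is 16 mm wide, reaches from 29 to 45 mm above the counter and ends 80 mm from the pivot.
- latch_left_tip (a point): Outer end of the left latch arm, 80 mm from the pivot, at mid height of the arm (39 mm).
- latch_right_pivot (a point): On the right latch's pivot axis, at mid height of the arm (39 mm above the counter). Same sizes as the left latch.
- latch_right_tip (a point): Outer end of the right latch arm, 80 mm from the pivot, at mid height of the arm (39 mm).
- carton: Small drinks carton, 55 x 55 x 105 mm, standing in the tray's rear left. Origin: centre of its underside.
- cups: Stack of paper cups, up to 72 mm across, 100 mm high, standing in the tray's rear right. Origin: centre of its underside.
- mug: White mug, 80 mm across, 90 mm high, standing on the counter beside the bay. Origin: centre of its underside.
- can: Aluminium drinks can, 66 mm across, 115 mm high, standing on the counter beside the bay. Origin: centre of its underside.
- bottle: Small green glass bottle, 60 mm across, 150 mm high, standing behind the rear stop. Origin: centre of its underside.
- sugar_bowl: Steel bowl, 80 mm across, 50 mm high, behind the rear stop. Origin: centre of its underside.
- spoon: Steel spoon lying flat on the counter, to the left of the bay. Origin: on its underside, near the middle of its length.

How it is judged (in metres and radians):
On the way, in this order (a step that is already met when the one before it is completed fails the run):
1. the tray is pushed home in its bay (within 8 mm) (x of tray in the frame of bay above 0.082 m), for 0.1 s.
2. both latch arms are turned across the tray's front (within 0.15 rad) (value of joint each of latch_left, latch_right below 0.15 rad), for 0.1 s.
At the end, for the whole second after the job is handed in: The tray rests within 7 mm of its home against the rear stop, both latch arms lie across its front within 0.15 rad (about 9 degrees) of their stops, and the carton and cups still stand in the tray (all of step 2 and x of tray in the frame of bay above 0.083 m and linear speed of tray below 0.02 m/s and angle between each of carton, cups's own z axis and vertical below 0.3 rad); the robot touches nothing.
It fails at once if the tray is lifted (over 15 mm) or tipped (over 0.15 rad) (height (world z) of tray above 0.015 m or angle between tray's own z axis and vertical above 0.15 rad).
It fails at once if the carton or the cups are lifted (over 20 mm) or tipped over (over 0.5 rad) (height (world z) of any of carton, cups above 0.025 m or angle between any of carton, cups's own z axis and vertical above 0.5 rad).
It fails at once if something else on the counter is moved by over 30 mm (distance of any of mug, can, bottle, sugar_bowl, spoon from where it was at the start of the episode above 0.03 m).
It also fails if it takes over 67 s, if anything falls off the work surface, if the arm or the gripper's body presses on something with over 40 N, if the wrist force passes 120 N, or if a joint passes its speed limit or range.

## Robot

A 6-joint arm with a two-finger parallel gripper is mounted at the origin on the work surface. World frame = base frame: x ahead of the robot, y to its left, z up, the work surface at z = 0. Lengths are in m, angles in degrees, forces in N, time in s.
With the tool pointing down it reaches from about 0.325 to 0.875 m from the base axis. Payload 4.4 kg.
Tool frame: the origin (TCP) lies on the front face of the gripper's body, between the roots of the fingers; the fingertips stand ahead of it and the grasp point (between the pads) lies 54 mm ahead of it (env.tip_extent is the y of the fingertips in the tool frame, in m); y points along the fingers, x is the direction in which the jaws open and shut, and the axes are right-handed (so a half turn about y gives the same grasp; the last joint's range is limited). The gripper opens to 85 mm and grips with 20 to 120 N. Pads are 22 mm wide; open, the fingers measure 114 mm over their backs; the gripper's body (76 mm by 85 mm) begins 54 mm behind the grasp point. The pads swing forward as they close: fully open they stand 13 mm farther back than shut.
Start: joints at [-84.597, 11.837, 88.321, -0, 79.842, -8.623], TCP at [0.139, -0.558, 0.304] pointing down, gripper open.
Joint ranges: [-156.59, 156.59], [-49.26, 127.26], [12.9, 141.05], [-63.56, 243.56], [4.71, 150.69], [-161.64, 161.64]. Speed limits (degrees/s): [159.86, 159.86, 180, 180, 180, 180].

## Interface

Orientations are given as a 3x3 rotation matrix whose columns are the frame's x, y, z axes.
In Python, from plant import sensors, vision, env gives the robot as it stands. The module is installed in compiled form; this text tells all that it offers.
- The arm moves only by the tool jog_arm, never from a script. Its arguments are lists of equal length, an entry for each row: "dp": the shift along the tool's x, y, z scaled (see below), a list of three; "twist": the turn, a rotation vector about the tool's x, y, z scaled (see below), a list of three; "jaw": the closure, from -1 (fully open) to 1 (shut). In form: {"dp": [[tx, ty, tz], ...], "twist": [[rx, ry, rz], ...], "jaw": [jaw, ...]}. A call has 1 to 5 rows; each row shifts and turns the commanded pose from where the row before left it, along the tool's axes as they then stand; what a row does not reach is not made up. The controller multiplies each number of a shift by 0.2 m and each number of a turn by pi/4 rad. A row lasts 1/10 s, in which the tool goes at most 50 mm and 8.59 degrees, less where a joint would pass 70% of its speed; a pose out of reach is approached as far as the arm can. A call with a number of a shift or a turn outside -1 to 1 is refused whole. A call with a gripper value outside its range is refused whole. The fingers move at their own pace and stop on an object; "newtons" is the grip in N (left out, the last holds). Time passes only in rows, so rows that do not move let the fingers close. It gives the time, the measured TCP pose, the force and the opening at its end, in the units of the state.
- sensors.read_state(): the state, without advancing time (a new reading comes with each control period).
- vision.grab_frame(name): name is "side" or "top"; returns a dict with "image" (420x560x3 uint8, red, green, blue), "K" (3x3 intrinsics, pixels), "origin" and "orientation" of the camera in the world. Camera axes: x right, y up, looking along -z (the intrinsics and any distortion apply to the point x, -y, -z); pixel columns grow to the right and rows downward; lengths in m; the calibration is good to about 2 mm. A picture is of the moment at which its call begins. There is no depth.
- env.finish_job(): hands the job in, once; it reports no verdict.
The state is a dict: "time": time; "joint_pos": joint angles; "qvel": joint speeds; "effort": joint torques, N m; "ee_pos": TCP position; "eef_rot": TCP orientation; "ft_force": force on the tool from outside, world axes, zero at the start; "moment": the same for the moment, N m; "opening": opening from 0.0 (shut) to 1.0 (fully open).
Only numpy, scipy, OpenCV 4.12 (cv2) and the standard library are available. Lean on these libraries where they do the work, as an engineer would, in place of code of your own. Each camera call takes 0.05 s, during which the arm holds its last target.

## Working session

There is one attempt and no reset: what is moved stays moved. The work goes in short steps, Python scripts to look and compute and a tool call to move; the robot and the scene stay as the last step left them, time stands still between calls to the robot, and variables do not carry over. Pictures are saved under pics/ and viewed, and the job is handed in when it is done.

Besides the shell and the picture viewer there is one more tool, called after ">>>" as name(argument=value, ...), one argument or row to a line, values as JSON. jog_arm: Moves the arm, as the interface text tells. Its arguments: {"type":"object","properties":{"dp":{"type":"array","items":{"type":"array","items":{"type":"number","minimum":-1,"maximum":1}}},"twist":{"type":"array","items":{"type":"array","items":{"type":"number","minimum":-1,"maximum":1}}},"jaw":{"type":"array","items":{"type":"number"}},"newtons":{"type":"number"}},"required":["dp","twist","jaw"]}

```bash
mkdir -p pics; ls; python3 - <<'E'
from plant import sensors, vision, env
import cv2, numpy as np, json
s=sensors.read_state()
print(s['time'],s['ee_pos'],s['eef_rot'],s['ft_force'],s['opening'],env.tip_extent)
for n in ['side','top']:
    f=vision.grab_frame(n)
    cv2.imwrite(f'pics/{n}0.png',f['image'][:,:,::-1])
    np.savez(f'{n}.npz',K=f['K'],o=f['origin'],R=f['orientation'])
    print(n,[k for k in f],f['K'],f['origin'],f['orientation'])
E
```

```text
pics
0.0 [ 0.13929491 -0.55726702  0.30270746] [[ 2.42370833e-01 -2.10024334e-04  9.70183660e-01]
 [-9.70181019e-01  2.29106162e-03  2.42370670e-01]
 [-2.27365429e-03 -9.99997353e-01  3.51524892e-04]] [0.34741916 0.01715166 0.37670116] 0.9946840534208701 0.0726
side ['image', 'K', 'origin', 'orientation'] [[426.14074213   0.         280.94051435]
 [  0.         426.14074213 217.57042418]
 [  0.           0.           1.        ]] [0.29027522 0.58518082 0.68714926] [[-0.85595216  0.36170155 -0.36948327]
 [-0.51700148 -0.58842872  0.62165996]
 [ 0.0074408   0.72313458  0.69066707]]
top ['image', 'K', 'origin', 'orientation'] [[410.78790373   0.         278.11926512]
 [  0.         410.78790373 206.15487881]
 [  0.           0.           1.        ]] [0.53765141 0.0247313  1.15786214] [[-0.01860406  0.99742216 -0.06930311]
 [-0.99982473 -0.01841383  0.00338288]
 [ 0.00209802  0.0693539   0.99758991]]
```

View pics/side0.png

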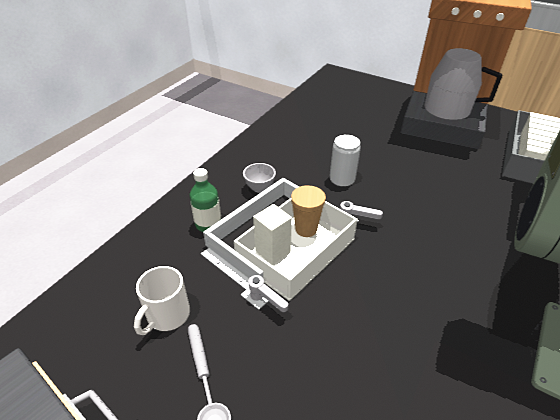

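```bash
python3 - <<'E'
import cv2
i=cv2.imread('pics/top0.png')
cv2.imwrite('pics/top0c.png',cv2.resize(i[20:320,120:460],None,fx=2.0,fy=2.0,interpolation=cv2.INTER_CUBIC)[:600,:800])
E
```

```text
(no output)
```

View pics/top0.png

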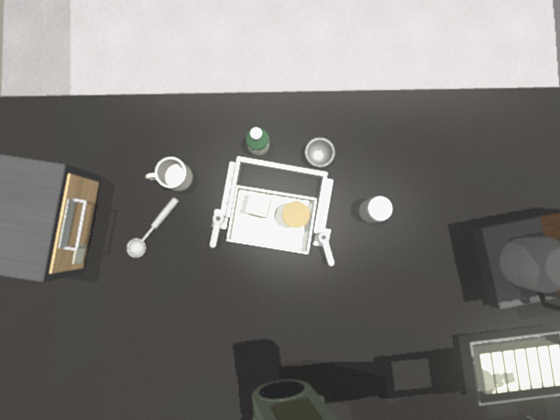

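View pics/top0c.png

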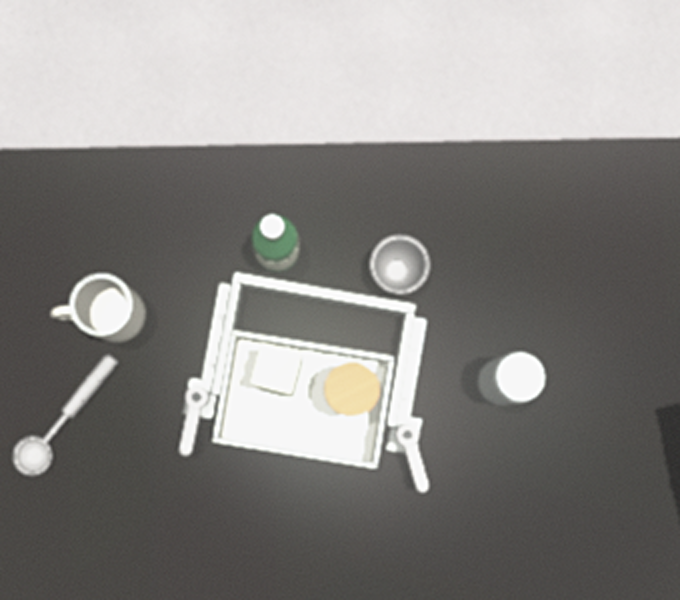

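The top view shows the tray sticking out of the mouth, with its front wall at about row 245. The left latch hub is near (218,218) and the right near (323,237). I'll enlarge for measuring.

```bash
cat > h.py <<'E'
import numpy as np, cv2
def cam(n):
    d=np.load(f'{n}.npz'); return d['K'],d['o'],d['R']
def px2w(n,u,v,z):
    K,o,R=cam(n)
    d=R@np.array([(u-K[0,2])/K[0,0],-(v-K[1,2])/K[1,1],-1.])
    return o+d*(z-o[2])/d[2]
def w2px(n,p):
    K,o,R=cam(n); c=R.T@(np.asarray(p,float)-o)
    return np.array([K[0,2]+K[0,0]*c[0]/-c[2],K[1,2]-K[1,1]*c[1]/-c[2]])
E
python3 - <<'E'
import cv2
i=cv2.imread('pics/top0.png')
c=cv2.resize(i[150:270,200:345],None,fx=5,fy=5,interpolation=cv2.INTER_CUBIC)
c=(255*(c/255.)**1.5).astype('uint8')
for k in range(0,145,20): cv2.putText(c,str(200+k),(k*5,10),0,.35,(0,255,255)); cv2.line(c,(k*5,0),(k*5,5),(0,255,255))
for k in range(0,120,20): cv2.putText(c,str(150+k),(0,k*5),0,.35,(0,255,255))
cv2.imwrite('pics/top0d.png',c)
i=cv2.imread('pics/side0.png')
c=cv2.resize(i[170:320,195:395],None,fx=4,fy=4,interpolation=cv2.INTER_CUBIC)
cv2.imwrite('pics/side0d.png',c)
E
```

```text
(no output)
```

View pics/top0d.png

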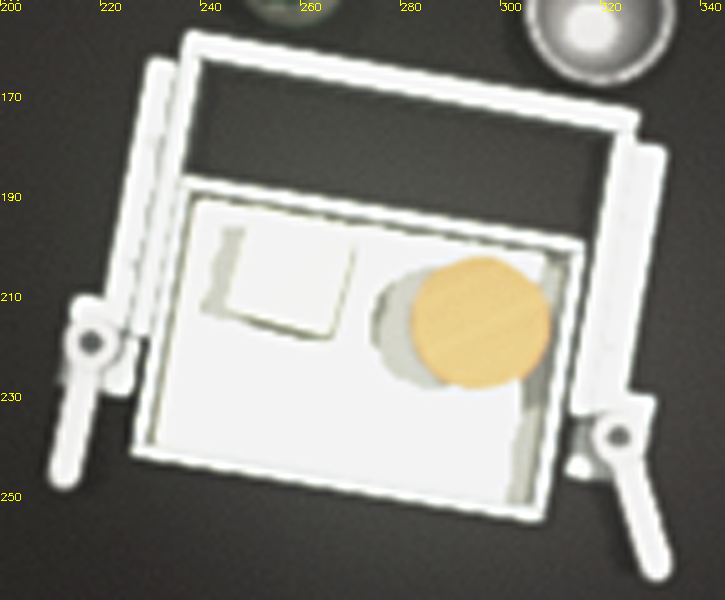

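View pics/side0d.png

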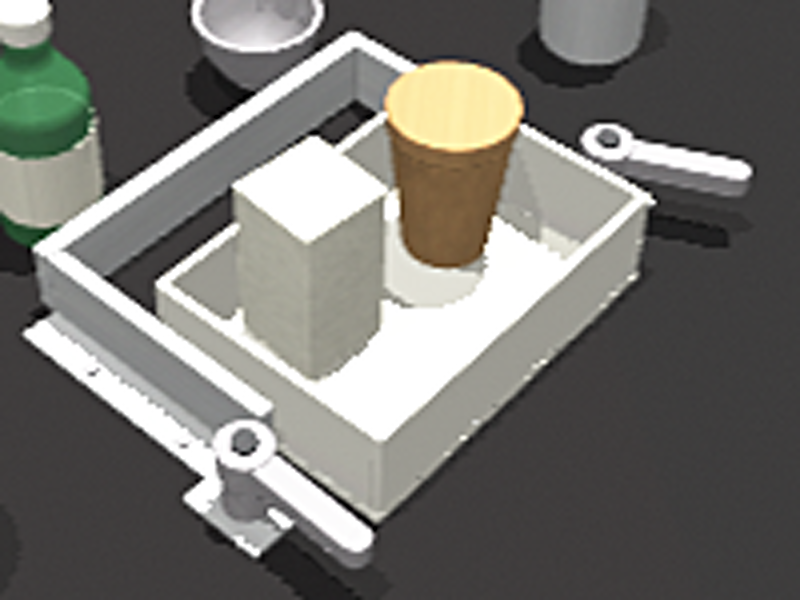

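```bash
python3 - <<'E'
from h import *
P=lambda x,y,z: px2w('top',200+x/5,150+y/5,z)
L=P(91,342,.047);R=P(619,436,.047)
lt=P(64,488,.045);rt=P(658,580,.045)
print('L',L,'R',R,np.linalg.norm(L-R))
o=(L+R)/2; y=(L-R)[:2]/np.linalg.norm((L-R)[:2]); x=np.array([y[1],-y[0]])
print('o',o,'x',x,'yaw',np.degrees(np.arctan2(x[1],x[0])))
B=lambda p:np.round(1e3*np.array([(p[:2]-o[:2])@x,(p[:2]-o[:2])@y]),1)
print('tips',B(lt),B(rt),np.linalg.norm(lt-L),np.linalg.norm(rt-R))
a=B(lt)-B(L);b=B(rt)-B(R)
print('angles',np.arctan2(-a[0],-a[1]),np.arctan2(-b[0],b[1]))
for n,q in dict(fl=(133,453),fr=(542,521),bl=(184,178),br=(583,241)).items(): print(n,P(*q,.065),B(P(*q,.065)))
for n,q in dict(rbl=(188,33),rbr=(638,112)).items(): print(n,B(P(*q,.045)))
# side check of hub: crop (245,440)/4+(195,170)
for n,q in dict(L=(245,440),R=(608,140)).items():
    print('side',n,px2w('side',195+q[0]/4,170+q[1]/4,.047))
for n,q in dict(fl=(380,440),fr=(652,203),bl=(158,287)).items():
    print('side',n,px2w('side',195+q[0]/4,170+q[1]/4,.065))
E
```

```text
L [0.58462567 0.18359563 0.047     ] R [ 0.52862636 -0.10066418  0.047     ] 0.2897232533434976
o [0.55662602 0.04146572 0.047     ] x [ 0.98114256 -0.1932855 ] yaw -11.144584489353587
tips [-79.9 144.9] [ -72.4 -178.7] 0.07993568221527242 0.07996815143295212
angles 1.5707963267948966 2.007574703906544
fl [0.52458626 0.15926623 0.065     ] [-54.2 109.4]
fr [ 0.48469519 -0.05670525  0.065     ] [ -51.6 -110.2]
bl [0.67073305 0.13053388 0.065     ] [ 94.7 109.4]
br [ 0.6329707  -0.08213388  0.065     ] [  98.8 -106.5]
rbl [175.7 124.2]
rbr [ 175.9 -125.8]
side L [0.58430259 0.17918277 0.047     ]
side R [ 0.52735786 -0.10380938  0.047     ]
side fl [0.52329139 0.1583216  0.065     ]
side fr [ 0.48013197 -0.05133505  0.065     ]
side bl [0.66588819 0.13339184 0.065     ]
```

```bash
cat >> h.py <<'E'
O=np.array([0.5563,0.0405]); YAW=np.radians(-11.15)
X=np.array([np.cos(YAW),np.sin(YAW)]);Y=np.array([-X[1],X[0]])
def B(p): p=np.asarray(p)[:2]-O; return np.round(1e3*np.array([p@X,p@Y]),1)
def W(bx,by): return O+X*bx/1e3+Y*by/1e3   # mm in bay -> world
def go(bx,by,z,yawdeg=-11.15):
    """from current state to bay point: prints tool-frame dp (m, units) in CURRENT axes"""
    from plant import sensors
    s=sensors.read_state(); R=np.array(s['eef_rot']); p=np.array(s['ee_pos'])
    t=np.r_[W(bx,by),z]; d=R.T@(t-p)
    a=np.radians(yawdeg); zt=np.array([np.cos(a),np.sin(a),0]); yt=np.array([0,0,-1.]); xt=np.cross(yt,zt)
    from scipy.spatial.transform import Rotation as Ro
    rv=Ro.from_matrix(R.T@np.c_[xt,yt,zt]).as_rotvec()
    print('t',round(s['time'],2),'bay',B(p),'z',p[2].round(4),'tool d m',d.round(4),'units',(d/.2).round(3),'rot units',(rv/(np.pi/4)).round(3),'F',np.round(s['ft_force'],1),'op',round(s['opening'],2))
E
python3 - <<'E'
from h import *
P=lambda x,y,z: px2w('top',200+x/5,150+y/5,z)
print('carton base corner',B(P(265,338,.11)), 'top front-left',B(P(228,305,.11)),'top right back',B(P(355,243,.11)))
print('cup top front', B(P(480,387,.105)))
p=px2w('top',379,209,.115);print('can',p,B(p)); 
p=px2w('top',172,172,.09);print('mug',p,B(p))
go(-90,0,.093)
E
```

```text
carton base corner [16.8 49.5] top front-left [30.1 71.1] top right back [72.8 12.9]
cup top front [ 11.5 -63.1]
can [ 0.59810396 -0.23535926  0.115     ] [  94.4 -262.6]
mug [0.70663817 0.29737906 0.09      ] [ 97.8 281.1]
t 0.1 bay [-293.5 -667.2] z 0.3028 tool d m [-0.5168  0.211   0.4679] units [-2.584  1.055  2.34 ] rot units [ 0.     0.559 -0.003] F [ 0.8  0.  -0. ] op 1.0
```

>>> jog_arm(
  dp=[
    [0, 0, 0],
    [0, 0, 0],
    [0, 0, 0],
    [-0.22, 0, 0.067],
    [-0.22, 0, 0.067],
  ],
  twist=[
    [0, 0.186, 0],
    [0, 0.186, 0],
    [0, 0.186, 0],
    [0, 0, 0],
    [0, 0, 0],
  ],
  jaw=[1, 1, 1, 1, 1],
)

```text
time: 0.6
ee_pos: [0.1824, -0.476, 0.3029]
eef_rot: [[-0.195, -0.0, 0.981], [-0.981, 0.002, -0.195], [-0.002, -1.0, -0.0]]
ft_force: [0.4, -1.0, -0.3]
opening: 0.144
```

>>> jog_arm(
  dp=[
    [-0.22, 0, 0.067],
    [-0.22, 0, 0.067],
    [-0.22, 0, 0.067],
    [-0.22, 0, 0.067],
    [-0.22, 0, 0.067],
  ],
  twist=[
    [0, 0, 0],
    [0, 0, 0],
    [0, 0, 0],
    [0, 0, 0],
    [0, 0, 0],
  ],
  jaw=[1, 1, 1, 1, 1],
)

```text
time: 1.1
ee_pos: [0.2909, -0.2717, 0.3035]
eef_rot: [[-0.193, -0.0, 0.981], [-0.981, 0.0, -0.193], [-0.0, -1.0, -0.0]]
ft_force: [1.2, -0.1, 0.0]
opening: 0.0
```

```bash
python3 -c "
from h import *
go(-95,0,.2)"
```

```text
t 1.1 bay [-200.  -357.6] z 0.3035 tool d m [-0.3575  0.1037  0.1052] units [-1.788  0.518  0.526] rot units [ 0.     0.    -0.001] F [ 1.2 -0.1  0. ] op 0.0
```

>>> jog_arm(
  dp=[
    [-0.22, 0.03, 0.066],
    [-0.22, 0.03, 0.066],
    [-0.22, 0.03, 0.066],
    [-0.22, 0.03, 0.066],
    [-0.22, 0.03, 0.066],
  ],
  twist=[
    [0, 0, 0],
    [0, 0, 0],
    [0, 0, 0],
    [0, 0, 0],
    [0, 0, 0],
  ],
  jaw=[1, 1, 1, 1, 1],
)

```text
time: 1.6
ee_pos: [0.3979, -0.0685, 0.2735]
eef_rot: [[-0.192, 0.0, 0.981], [-0.981, -0.0, -0.192], [0.0, -1.0, 0.0]]
ft_force: [0.0, -0.7, 0.4]
opening: 0.001
```

>>> jog_arm(
  dp=[
    [-0.2, 0.05, 0.05],
    [-0.15, 0.1, 0.04],
    [-0.1, 0.1, 0],
    [0, 0.1, 0],
    [0, 0, 0],
  ],
  twist=[
    [0, 0, 0],
    [0, 0, 0],
    [0, 0, 0],
    [0, 0, 0],
    [0, 0, 0],
  ],
  jaw=[1, 1, 1, 1, 1],
)

```text
time: 2.1
ee_pos: [0.4301, 0.0156, 0.2008]
eef_rot: [[-0.19, -0.008, 0.982], [-0.982, 0.001, -0.19], [0.0, -1.0, -0.008]]
ft_force: [-0.5, 1.0, -0.2]
opening: -0.002
```

```bash
python3 -c "
from h import *
go(-90,0,.098)"
```

```text
t 2.1 bay [-119.   -48.9] z 0.2008 tool d m [-0.0488  0.1025  0.0299] units [-0.244  0.513  0.15 ] rot units [0.01  0.004 0.   ] F [-0.5  1.  -0.2] op -0.0
```

>>> jog_arm(
  dp=[
    [-0.244, 0, 0.1],
    [0, 0.17, 0],
    [0, 0.17, 0],
    [0, 0.17, 0],
    [0, 0, 0],
  ],
  twist=[
    [0.01, 0.004, 0],
    [0, 0, 0],
    [0, 0, 0],
    [0, 0, 0],
    [0, 0, 0],
  ],
  jaw=[1, 1, 1, 1, 1],
)

```text
time: 2.6
ee_pos: [0.4575, 0.0558, 0.0985]
eef_rot: [[-0.196, -0.002, 0.981], [-0.981, -0.001, -0.196], [0.001, -1.0, -0.002]]
ft_force: [-0.5, 0.4, 0.2]
opening: -0.0
```

```bash
python3 -c "
from h import *
go(-90,0,.095)
from plant import vision
for n in ['top','side']: cv2.imwrite(f'pics/{n}1.png',vision.grab_frame(n)['image'][:,:,::-1])
"
```

```text
t 2.6 bay [-99.9  -4.1] z 0.0985 tool d m [-0.0041  0.0035  0.0099] units [-0.021  0.017  0.05 ] rot units [ 0.003 -0.004  0.002] F [-0.5  0.4  0.2] op -0.0
```

View pics/side1.png

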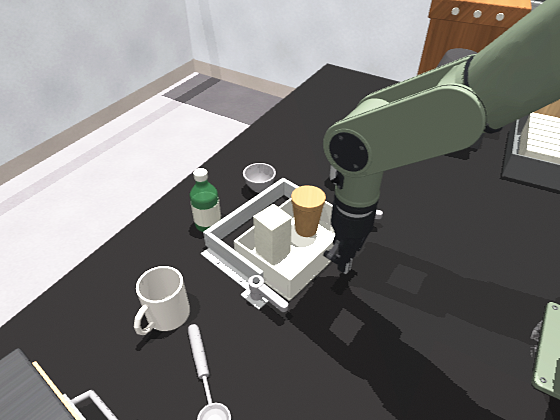

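View pics/top1.png

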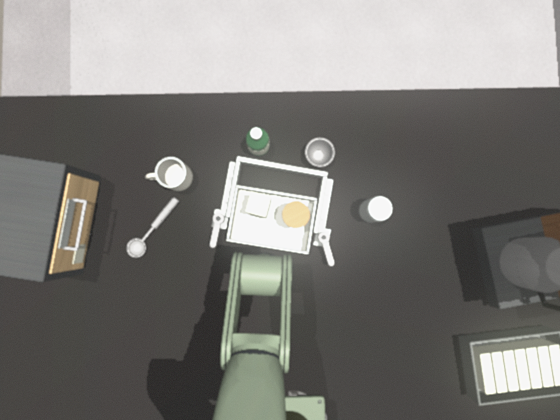

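Both views show the shut fingers just in front of the middle of the tray, with the tray unmoved. Now I'll push slowly.

>>> jog_arm(
  dp=[
    [-0.02, 0.015, 0.06],
    [0, 0, 0.06],
    [0, 0, 0.03],
    [0, 0, 0.025],
    [0, 0, 0.025],
  ],
  twist=[
    [0, 0, 0],
    [0, 0, 0],
    [0, 0, 0],
    [0, 0, 0],
    [0, 0, 0],
  ],
  jaw=[1, 1, 1, 1, 1],
)

```text
time: 3.2
ee_pos: [0.5005, 0.0522, 0.0992]
eef_rot: [[-0.195, 0.005, 0.981], [-0.981, -0.001, -0.195], [0.0, -1.0, 0.006]]
ft_force: [-4.1, 1.0, 2.6]
opening: 0.001
```

>>> jog_arm(
  dp=[
    [0, 0, 0.03],
    [0, 0, 0.03],
    [0, 0, 0.03],
    [0, 0, 0.03],
    [0, 0, 0.03],
  ],
  twist=[
    [0, 0, 0],
    [0, 0, 0],
    [0, 0, 0],
    [0, 0, 0],
    [0, 0, 0],
  ],
  jaw=[1, 1, 1, 1, 1],
)

```text
time: 3.7
ee_pos: [0.5308, 0.0461, 0.0991]
eef_rot: [[-0.195, 0.008, 0.981], [-0.981, -0.002, -0.195], [0.0, -1.0, 0.008]]
ft_force: [-2.2, 0.0, -0.7]
opening: 0.001
```

```bash
python3 -c "
from h import *
go(4,0,.095)
from plant import vision
for n in ['top','side']: cv2.imwrite(f'pics/{n}2.png',vision.grab_frame(n)['image'][:,:,::-1])
cv2.imwrite('pics/c2.png',np.hstack([cv2.resize(cv2.imread(f'pics/{n}2.png')[a:a+150,b:b+150],(400,400)) for n,a,b in [('top',145,195),('side',170,210)]]))
"
```

```text
t 3.7 bay [-26.1   0.6] z 0.0991 tool d m [0.0005 0.0043 0.03  ] units [0.002 0.022 0.15 ] rot units [-0.01  -0.003  0.   ] F [-2.2  0.  -0.7] op 0.0
```

View pics/c2.png

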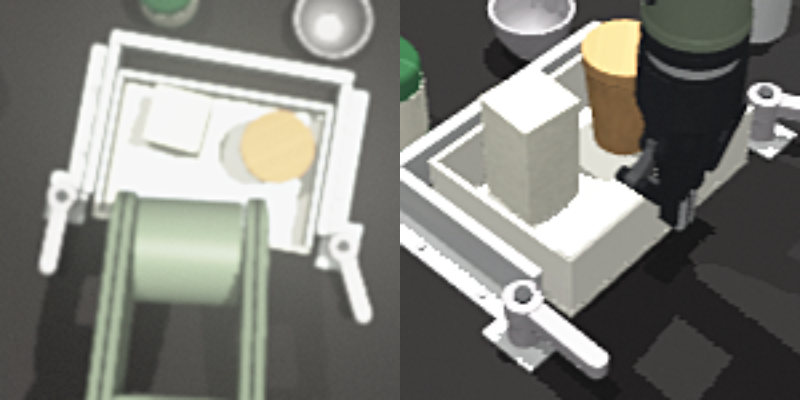

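The tray is sliding straight with its contents standing, and the gap behind it has roughly halved. I'll continue.

>>> jog_arm(
  dp=[
    [0, 0, 0.03],
    [0, 0, 0.03],
    [0, 0, 0.03],
    [0, 0, 0.025],
    [0, 0, 0.02],
  ],
  twist=[
    [0, 0, 0],
    [0, 0, 0],
    [0, 0, 0],
    [0, 0, 0],
    [0, 0, 0],
  ],
  jaw=[1, 1, 1, 1, 1],
)

```text
time: 4.3
ee_pos: [0.5574, 0.0409, 0.0995]
eef_rot: [[-0.195, 0.008, 0.981], [-0.981, -0.002, -0.195], [0.0, -1.0, 0.008]]
ft_force: [-2.9, 0.5, -0.3]
opening: -0.0
```

>>> jog_arm(
  dp=[
    [0, 0, 0.015],
    [0, 0, 0.01],
    [0, 0, 0],
  ],
  twist=[
    [0, 0, 0],
    [0, 0, 0],
    [0, 0, 0],
  ],
  jaw=[1, 1, 1],
)

```text
time: 4.6
ee_pos: [0.5597, 0.0405, 0.0994]
eef_rot: [[-0.195, 0.001, 0.981], [-0.981, -0.001, -0.195], [0.0, -1.0, 0.001]]
ft_force: [-8.6, 1.6, 4.4]
opening: -0.0
```

```bash
python3 -c "
from h import *
go(4,0,.095)
from plant import vision
for n in ['top','side']: cv2.imwrite(f'pics/{n}3.png',vision.grab_frame(n)['image'][:,:,::-1])
cv2.imwrite('pics/c3.png',np.hstack([cv2.resize(cv2.imread(f'pics/{n}3.png')[a:a+150,b:b+150],(400,400)) for n,a,b in [('top',145,195),('side',170,210)]]))
"
```

```text
t 4.6 bay [3.3 0.7] z 0.0994 tool d m [0.0007 0.0044 0.0007] units [0.003 0.022 0.003] rot units [-0.002 -0.002  0.   ] F [-8.6  1.6  4.4] op -0.0
```

View pics/c3.png

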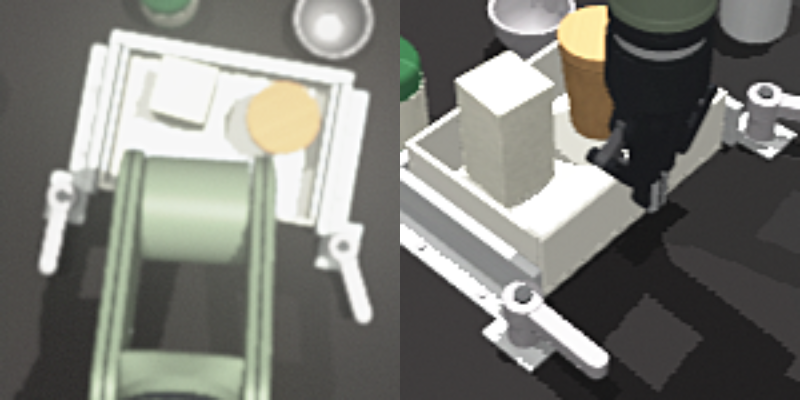

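>>> jog_arm(
  dp=[
    [0, 0, 0.015],
    [0, 0, 0.015],
    [0, 0, 0],
  ],
  twist=[
    [0, 0, 0],
    [0, 0, 0],
    [0, 0, 0],
  ],
  jaw=[1, 1, 1],
)

```text
time: 5.0
ee_pos: [0.5604, 0.0404, 0.0989]
eef_rot: [[-0.195, -0.012, 0.981], [-0.981, 0.001, -0.195], [0.001, -1.0, -0.012]]
ft_force: [-24.4, 3.4, 19.3]
opening: -0.0
```

```bash
python3 -c "
from h import *
go(4,0,.095)"
```

```text
t 5.0 bay [4.  0.7] z 0.0989 tool d m [0.0007 0.0039 0.    ] units [0.004 0.019 0.   ] rot units [ 0.016 -0.002  0.002] F [-24.4   3.4  19.3] op -0.0
```

The tray is against the stop: force rose to 24 N without motion, at the expected TCP x of 4 mm. I'll back out and go to the left latch.

>>> jog_arm(
  dp=[
    [0, 0, -0.06],
    [0, 0, -0.2],
    [0, 0, -0.2],
    [0, -0.2, 0],
    [0, -0.15, 0],
  ],
  twist=[
    [0.016, 0, 0],
    [0, 0, 0],
    [0, 0, 0],
    [0, 0, 0],
    [0, 0, 0],
  ],
  jaw=[1, 1, 1, 1, 1],
)

```text
time: 5.5
ee_pos: [0.474, 0.0574, 0.1678]
eef_rot: [[-0.195, 0.018, 0.981], [-0.981, -0.004, -0.195], [0.0, -1.0, 0.019]]
ft_force: [1.8, -0.1, 1.9]
opening: 0.003
```

>>> jog_arm(
  dp=[
    [-0.24, 0, 0],
    [-0.24, 0, 0],
    [-0.24, 0, 0],
    [-0.2, 0, 0],
    [0, 0, 0],
  ],
  twist=[
    [0, 0, 0],
    [0, 0, 0],
    [0, 0, 0],
    [0, 0, 0],
    [0, 0, 0],
  ],
  jaw=[1, 1, 1, 1, 1],
)

```text
time: 6.0
ee_pos: [0.5143, 0.2423, 0.1697]
eef_rot: [[-0.19, 0.027, 0.981], [-0.982, -0.001, -0.19], [-0.004, -1.0, 0.026]]
ft_force: [-0.4, 0.7, -0.9]
opening: -0.004
```

```bash
python3 -c "
from h import *
go(-55,185,.093)
print([B(px2w('top',u,v,.01)) for u,v in [(176,200),(136,248)]])
from plant import vision
for n in ['top','side']: cv2.imwrite(f'pics/{n}4.png',vision.grab_frame(n)['image'][:,:,::-1])
cv2.imwrite('pics/c4.png',np.hstack([cv2.resize(cv2.imread(f'pics/{n}4.png')[a:a+150,b:b+150],(400,400)) for n,a,b in [('top',145,195),('side',190,200)]]))
"
```

```text
t 6.0 bay [-80.3 189.8] z 0.1697 tool d m [0.0053 0.0773 0.0232] units [0.026 0.386 0.116] rot units [-0.033  0.004 -0.006] F [-0.4  0.7 -0.9] op -0.0
[array([ 30.6, 277.3]), array([-120.3,  361. ])]
```

View pics/c4.png

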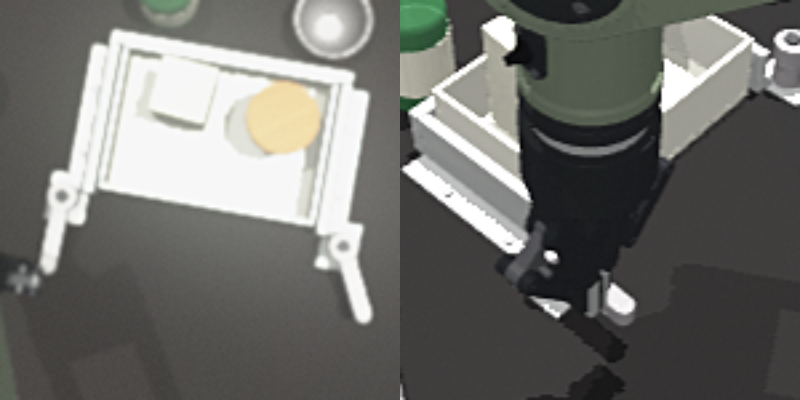

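The tray looks home in both views, with carton and cups standing. I'll descend outside the left arm, at about bay (−57, 188).

>>> jog_arm(
  dp=[
    [0, 0, 0.12],
    [0, 0.13, 0],
    [0, 0.13, 0],
    [0, 0.12, 0],
    [0, 0, 0],
  ],
  twist=[
    [-0.033, 0.004, -0.006],
    [0, 0, 0],
    [0, 0, 0],
    [0, 0, 0],
    [0, 0, 0],
  ],
  jaw=[1, 1, 1, 1, 1],
)

```text
time: 6.6
ee_pos: [0.5324, 0.23, 0.0889]
eef_rot: [[-0.201, -0.014, 0.98], [-0.98, -0.006, -0.201], [0.009, -1.0, -0.012]]
ft_force: [-0.8, 0.6, -0.0]
opening: -0.0
```

```bash
python3 -c "
from h import *
go(-55,168,.093)
from plant import vision
for n in ['top','side']: cv2.imwrite(f'pics/{n}5.png',vision.grab_frame(n)['image'][:,:,::-1])
cv2.imwrite('pics/c5.png',np.hstack([cv2.resize(cv2.imread(f'pics/{n}5.png')[a:a+150,b:b+150],(400,400)) for n,a,b in [('top',145,195),('side',190,200)]]))
"
```

```text
t 6.6 bay [-60.1 181.4] z 0.0889 tool d m [ 0.0133 -0.004   0.0051] units [ 0.067 -0.02   0.026] rot units [ 0.016 -0.009  0.011] F [-0.8  0.6 -0. ] op -0.0
```

View pics/c5.png

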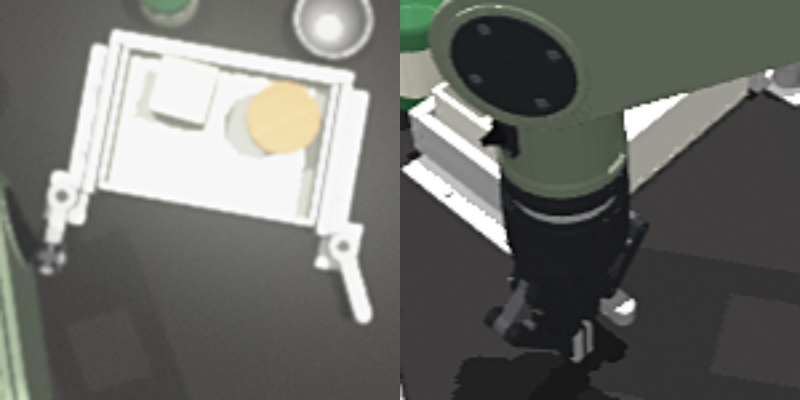

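```bash
cat >> h.py <<'E'
def path(side,angs,start,r=58):
    sg=1 if side=='L' else -1
    q=np.array(start,float); acc=np.array(start,float)
    for a in angs:
        u=np.array([-np.sin(a),-np.cos(a)*sg]); n=np.array([-np.cos(a),np.sin(a)*sg])
        e=14.5*abs(n[1])+11*abs(n[0])
        c=np.array([0,145*sg])+r*u+(8+e)*n
        d=c-acc; du=np.round(np.array([-d[1],d[0]])/200,3); acc=acc+np.array([du[1],-du[0]])*200
        print(a,c.round(1),'dp x,z:',du)
E
python3 -c "
from h import *
path('L',[1.571,1.45,1.3,1.15,1.0,.85,.7,.55,.4,.3,.2,.1,0,-.05],(-60.1,181.4))"
```

```text
1.571 [-58.  167.5] dp x,z: [0.069 0.011]
1.45 [-60.4 161.6] dp x,z: [ 0.03  -0.013]
1.3 [-62.6 153.5] dp x,z: [ 0.041 -0.01 ]
1.15 [-63.5 144.8] dp x,z: [ 0.043 -0.005]
1.0 [-62.9 135.7] dp x,z: [0.046 0.003]
0.85 [-60.8 126.4] dp x,z: [0.046 0.01 ]
0.7 [-57.1 117.2] dp x,z: [0.046 0.019]
0.55 [-51.6 108.6] dp x,z: [0.043 0.028]
0.4 [-44.5 100.8] dp x,z: [0.039 0.035]
0.3 [-38.9  96.3] dp x,z: [0.022 0.028]
0.2 [-32.8  92.5] dp x,z: [0.02  0.031]
0.1 [-26.1  89.3] dp x,z: [0.015 0.033]
0 [-19.  87.] dp x,z: [0.012 0.035]
-0.05 [-16.8  86.1] dp x,z: [0.005 0.012]
```

>>> jog_arm(
  dp=[
    [0.069, -0.005, 0.011],
    [0.03, 0, -0.013],
    [0.041, 0, -0.01],
    [0.043, 0, -0.005],
    [0.046, 0, 0.003],
  ],
  twist=[
    [0.016, -0.009, 0.011],
    [0, 0, 0],
    [0, 0, 0],
    [0, 0, 0],
    [0, 0, 0],
  ],
  jaw=[1, 1, 1, 1, 1],
)

```text
time: 7.2
ee_pos: [0.5234, 0.1881, 0.0941]
eef_rot: [[-0.191, 0.009, 0.982], [-0.982, 0.003, -0.191], [-0.005, -1.0, 0.008]]
ft_force: [0.7, 2.3, 1.0]
opening: -0.001
```

>>> jog_arm(
  dp=[
    [0.046, 0, 0.01],
    [0.046, 0, 0.019],
    [0.043, 0, 0.028],
    [0.039, 0, 0.035],
    [0, 0, 0],
  ],
  twist=[
    [0, 0, 0],
    [0, 0, 0],
    [0, 0, 0],
    [0, 0, 0],
    [0, 0, 0],
  ],
  jaw=[1, 1, 1, 1, 1],
)

```text
time: 7.7
ee_pos: [0.5354, 0.1488, 0.0931]
eef_rot: [[-0.193, 0.007, 0.981], [-0.981, 0.001, -0.193], [-0.003, -1.0, 0.007]]
ft_force: [-0.2, 0.7, -0.3]
opening: -0.003
```

```bash
python3 -c "
from h import *
go(-19,87,.09)
from plant import vision
for n in ['top','side']: cv2.imwrite(f'pics/{n}6.png',vision.grab_frame(n)['image'][:,:,::-1])
cv2.imwrite('pics/c6.png',np.hstack([cv2.resize(cv2.imread(f'pics/{n}6.png')[a:a+150,b:b+150],(400,400)) for n,a,b in [('top',145,195),('side',190,200)]]))
"
```

```text
t 7.7 bay [-41.5 102.2] z 0.0931 tool d m [0.0152 0.0032 0.0225] units [0.076 0.016 0.112] rot units [-0.009  0.    -0.003] F [-0.2  0.7 -0.3] op -0.0
```

View pics/c6.png

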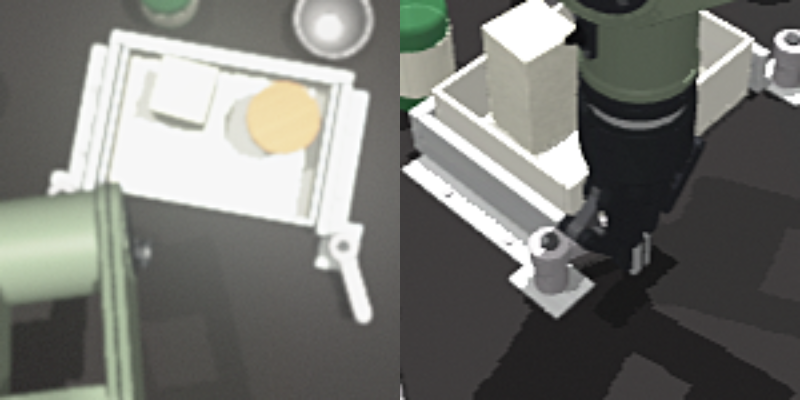

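The left arm is following, at roughly 0.4 rad now. I'll finish the closing.

>>> jog_arm(
  dp=[
    [0.03, 0, 0.025],
    [0.02, 0, 0.03],
    [0.015, 0, 0.03],
    [0.01, 0, 0.025],
    [0, 0, 0],
  ],
  twist=[
    [0, 0, 0],
    [0, 0, 0],
    [0, 0, 0],
    [0, 0, 0],
    [0, 0, 0],
  ],
  jaw=[1, 1, 1, 1, 1],
)

```text
time: 8.3
ee_pos: [0.5538, 0.1312, 0.0933]
eef_rot: [[-0.192, 0.007, 0.981], [-0.981, 0.002, -0.192], [-0.004, -1.0, 0.007]]
ft_force: [-0.9, 1.1, -1.2]
opening: -0.001
```

>>> jog_arm(
  dp=[
    [0, 0, 0.015],
    [0, 0, 0],
  ],
  twist=[
    [0, 0, 0],
    [0, 0, 0],
  ],
  jaw=[1, 1],
)

```text
time: 8.5
ee_pos: [0.5543, 0.1311, 0.0931]
eef_rot: [[-0.191, 0.001, 0.982], [-0.982, 0.002, -0.191], [-0.002, -1.0, 0.001]]
ft_force: [-7.3, 0.1, 5.4]
opening: 0.0
```

```bash
python3 -c "
from h import *
go(-19,87,.09)"
```

```text
t 8.5 bay [-19.5  88.5] z 0.0931 tool d m [0.0015 0.0031 0.0005] units [0.008 0.015 0.002] rot units [-0.001  0.003 -0.003] F [-7.3  0.1  5.4] op 0.0
```

>>> jog_arm(
  dp=[
    [0, 0, 0.01],
    [0, 0, 0],
    [0, 0, -0.12],
    [0, 0, -0.2],
    [0, -0.2, -0.1],
  ],
  twist=[
    [0, 0, 0],
    [0, 0, 0],
    [0, 0, 0],
    [0, 0, 0],
    [0, 0, 0],
  ],
  jaw=[1, 1, 1, 1, 1],
)

```text
time: 9.0
ee_pos: [0.469, 0.146, 0.128]
eef_rot: [[-0.191, -0.006, 0.982], [-0.982, 0.0, -0.191], [0.001, -1.0, -0.006]]
ft_force: [-0.2, -0.2, -0.5]
opening: 0.004
```

>>> jog_arm(
  dp=[
    [0.1, -0.2, 0],
    [0.24, 0, 0],
    [0.24, 0, 0],
    [0.24, 0, 0],
    [0.24, 0, 0],
  ],
  twist=[
    [0, 0, 0],
    [0, 0, 0],
    [0, 0, 0],
    [0, 0, 0],
    [0, 0, 0],
  ],
  jaw=[1, 1, 1, 1, 1],
)

```text
time: 9.5
ee_pos: [0.4351, -0.0637, 0.1731]
eef_rot: [[-0.19, 0.011, 0.982], [-0.982, 0.0, -0.19], [-0.002, -1.0, 0.011]]
ft_force: [0.9, 0.5, 1.1]
opening: 0.005
```

```bash
python3 -c "
from h import *
go(-95,-200,.16)
from plant import vision
for n in ['top','side']: cv2.imwrite(f'pics/{n}7.png',vision.grab_frame(n)['image'][:,:,::-1])
cv2.imwrite('pics/c7.png',np.hstack([cv2.resize(cv2.imread(f'pics/{n}7.png')[a:a+150,b:b+150],(400,400)) for n,a,b in [('top',145,195),('side',190,200)]]))
"
```

```text
t 9.5 bay [ -98.8 -125.7] z 0.1731 tool d m [0.0743 0.013  0.0034] units [0.372 0.065 0.017] rot units [-0.014  0.004 -0.003] F [0.9 0.5 1.1] op 0.0
```

View pics/c7.png

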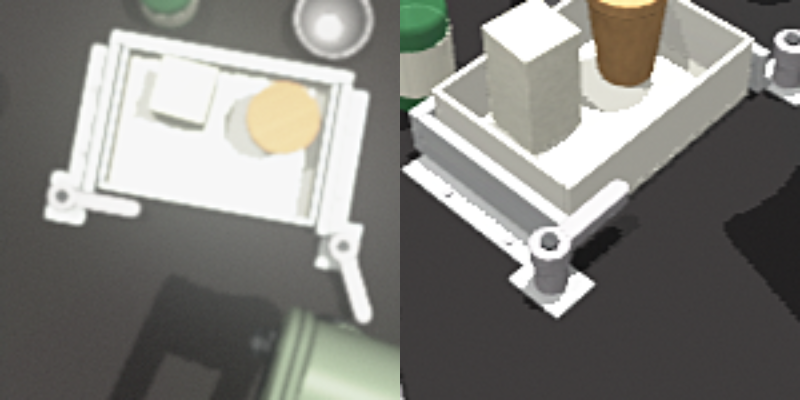

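The left arm lies straight along the tray front. Next is the right latch, from outside at about bay (−36, −208).

>>> jog_arm(
  dp=[
    [0.21, 0, 0.0],
    [0.21, 0, 0.1],
    [0, 0, 0.21],
    [0, 0.13, 0],
    [0, 0.13, 0],
  ],
  twist=[
    [-0.014, 0.004, -0.003],
    [0, 0, 0],
    [0, 0, 0],
    [0, 0, 0],
    [0, 0, 0],
  ],
  jaw=[1, 1, 1, 1, 1],
)

```text
time: 10.1
ee_pos: [0.4821, -0.1573, 0.1205]
eef_rot: [[-0.195, 0.002, 0.981], [-0.981, -0.001, -0.195], [0.0, -1.0, 0.002]]
ft_force: [-0.5, 0.1, -0.1]
opening: -0.004
```

```bash
python3 -c "
from h import *
go(-36,-208,.09)
from plant import vision
for n in ['top','side']: cv2.imwrite(f'pics/{n}8.png',vision.grab_frame(n)['image'][:,:,::-1])
cv2.imwrite('pics/c8.png',np.hstack([cv2.resize(cv2.imread(f'pics/{n}8.png')[a:a+150,b:b+150],(400,400)) for n,a,b in [('top',145,250),('side',130,270)]]))
"
```

```text
t 10.1 bay [ -34.6 -208.5] z 0.1205 tool d m [-0.0005  0.0305 -0.0015] units [-0.002  0.153 -0.008] rot units [-0.002 -0.002  0.001] F [-0.5  0.1 -0.1] op -0.0
```

View pics/c8.png

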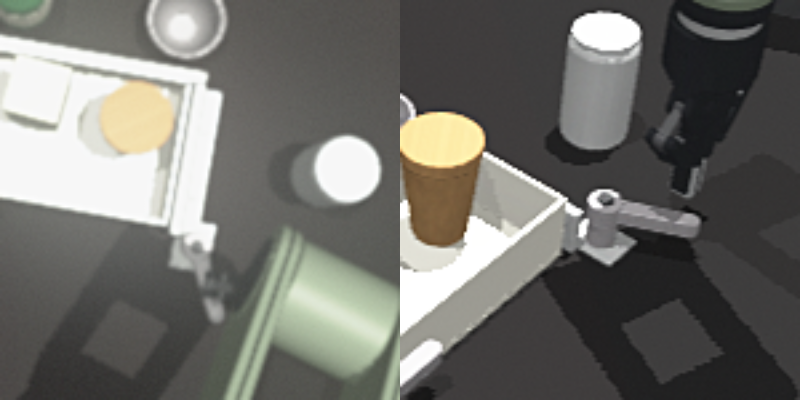

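>>> jog_arm(
  dp=[
    [0, 0.1, 0],
    [0, 0.035, 0],
    [0, 0, 0],
  ],
  twist=[
    [0, 0, 0],
    [0, 0, 0],
    [0, 0, 0],
  ],
  jaw=[1, 1, 1],
)

```text
time: 10.5
ee_pos: [0.4788, -0.1553, 0.0924]
eef_rot: [[-0.194, -0.005, 0.981], [-0.981, 0.003, -0.194], [-0.002, -1.0, -0.005]]
ft_force: [0.2, 0.3, 0.3]
opening: 0.003
```

```bash
python3 -c "
from h import *
go(-36,-208,.09)
path('R',[2.0,1.85,1.7,1.571,1.45,1.3,1.15,1.0,.85,.7,.55,.4,.3,.2,.1,0],(-34.6,-208.5))"
```

```text
t 10.5 bay [ -38.2 -207.1] z 0.0924 tool d m [0.0009 0.0024 0.0022] units [0.005 0.012 0.011] rot units [ 0.007 -0.001 -0.002] F [0.2 0.3 0.3] op 0.0
2.0 [ -42.  -192.6] dp x,z: [-0.08  -0.037]
1.85 [ -48.9 -185. ] dp x,z: [-0.038 -0.034]
1.7 [ -54.5 -176.1] dp x,z: [-0.044 -0.028]
1.571 [ -58.  -167.5] dp x,z: [-0.043 -0.018]
1.45 [ -60.4 -161.6] dp x,z: [-0.03  -0.012]
1.3 [ -62.6 -153.5] dp x,z: [-0.04  -0.011]
1.15 [ -63.5 -144.8] dp x,z: [-0.044 -0.004]
1.0 [ -62.9 -135.7] dp x,z: [-0.045  0.002]
0.85 [ -60.8 -126.4] dp x,z: [-0.047  0.011]
0.7 [ -57.1 -117.2] dp x,z: [-0.045  0.019]
0.55 [ -51.6 -108.6] dp x,z: [-0.044  0.027]
0.4 [ -44.5 -100.8] dp x,z: [-0.038  0.036]
0.3 [-38.9 -96.3] dp x,z: [-0.023  0.027]
0.2 [-32.8 -92.5] dp x,z: [-0.019  0.031]
0.1 [-26.1 -89.3] dp x,z: [-0.016  0.034]
0 [-19. -87.] dp x,z: [-0.011  0.035]
```

>>> jog_arm(
  dp=[
    [-0.075, 0.005, -0.02],
    [-0.038, 0, -0.034],
    [-0.044, 0, -0.028],
    [-0.043, 0, -0.018],
    [-0.03, 0, -0.012],
  ],
  twist=[
    [0, 0, 0],
    [0, 0, 0],
    [0, 0, 0],
    [0, 0, 0],
    [0, 0, 0],
  ],
  jaw=[1, 1, 1, 1, 1],
)

```text
time: 11.0
ee_pos: [0.4658, -0.1055, 0.0922]
eef_rot: [[-0.194, -0.003, 0.981], [-0.981, 0.002, -0.194], [-0.001, -1.0, -0.003]]
ft_force: [0.9, -2.3, 0.6]
opening: 0.001
```

>>> jog_arm(
  dp=[
    [-0.04, 0, -0.011],
    [-0.044, 0, -0.004],
    [-0.045, 0, 0.002],
    [-0.047, 0, 0.011],
    [0, 0, 0],
  ],
  twist=[
    [0, 0, 0],
    [0, 0, 0],
    [0, 0, 0],
    [0, 0, 0],
    [0, 0, 0],
  ],
  jaw=[1, 1, 1, 1, 1],
)

```text
time: 11.5
ee_pos: [0.4726, -0.0703, 0.0915]
eef_rot: [[-0.193, -0.004, 0.981], [-0.981, 0.004, -0.193], [-0.003, -1.0, -0.005]]
ft_force: [0.1, -0.5, -0.5]
opening: -0.0
```

```bash
python3 -c "
from h import *
go(-61,-126,.09)
from plant import vision
for n in ['top','side']: cv2.imwrite(f'pics/{n}9.png',vision.grab_frame(n)['image'][:,:,::-1])
cv2.imwrite('pics/c9.png',np.hstack([cv2.resize(cv2.imread(f'pics/{n}9.png')[a:a+150,b:b+150],(400,400)) for n,a,b in [('top',145,220),('side',150,260)]]))
"
```

```text
t 11.5 bay [ -60.7 -124.9] z 0.0915 tool d m [ 0.0011  0.0015 -0.0003] units [ 0.005  0.008 -0.001] rot units [ 0.006  0.    -0.003] F [ 0.1 -0.5 -0.5] op -0.0
```

View pics/c9.png

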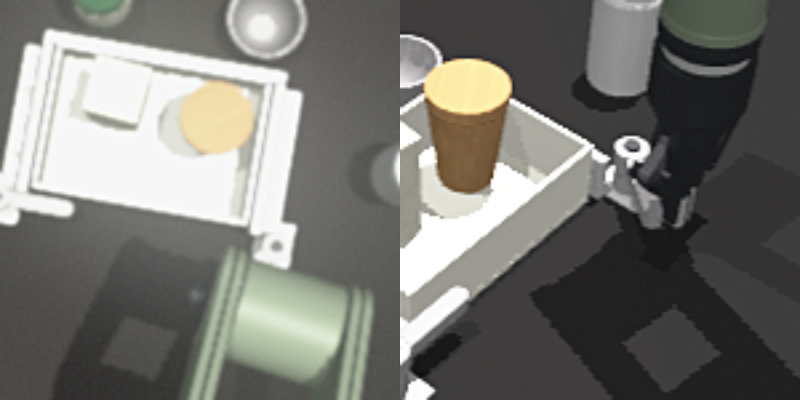

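The right arm is following, and the left arm and tray are undisturbed. Continuing.

>>> jog_arm(
  dp=[
    [-0.045, 0, 0.019],
    [-0.044, 0, 0.027],
    [-0.038, 0, 0.036],
    [-0.023, 0, 0.027],
    [-0.019, 0, 0.031],
  ],
  twist=[
    [0, 0, 0],
    [0, 0, 0],
    [0, 0, 0],
    [0, 0, 0],
    [0, 0, 0],
  ],
  jaw=[1, 1, 1, 1, 1],
)

```text
time: 12.1
ee_pos: [0.5069, -0.0435, 0.0915]
eef_rot: [[-0.194, -0.004, 0.981], [-0.981, 0.003, -0.194], [-0.002, -1.0, -0.005]]
ft_force: [-1.7, -2.0, 0.5]
opening: -0.0
```

>>> jog_arm(
  dp=[
    [-0.016, 0, 0.03],
    [-0.011, 0, 0.025],
    [0, 0, 0.015],
    [0, 0, 0],
  ],
  twist=[
    [0, 0, 0],
    [0, 0, 0],
    [0, 0, 0],
    [0, 0, 0],
  ],
  jaw=[1, 1, 1, 1],
)

```text
time: 12.5
ee_pos: [0.5207, -0.0408, 0.0914]
eef_rot: [[-0.195, -0.006, 0.981], [-0.981, 0.004, -0.195], [-0.003, -1.0, -0.007]]
ft_force: [-3.9, 3.1, 1.7]
opening: -0.002
```

```bash
python3 -c "
from h import *
go(-19,-87,.09)"
```

```text
t 12.5 bay [-19.2 -86.7] z 0.0914 tool d m [0.0003 0.0014 0.0002] units [0.002 0.007 0.001] rot units [ 0.009 -0.002 -0.004] F [-3.9  3.1  1.7] op -0.0
```

>>> jog_arm(
  dp=[
    [0, 0, 0.015],
    [0, 0, 0.01],
    [0, 0, 0],
  ],
  twist=[
    [0, 0, 0],
    [0, 0, 0],
    [0, 0, 0],
  ],
  jaw=[1, 1, 1],
)

```text
time: 12.8
ee_pos: [0.5214, -0.041, 0.0905]
eef_rot: [[-0.194, -0.017, 0.981], [-0.981, 0.006, -0.194], [-0.003, -1.0, -0.018]]
ft_force: [-15.1, 3.5, 10.0]
opening: 0.004
```

>>> jog_arm(
  dp=[
    [0, 0, -0.12],
    [0, 0, -0.2],
    [0, -0.2, -0.2],
    [0, -0.2, -0.1],
    [0, -0.2, 0],
  ],
  twist=[
    [0, 0, 0],
    [0, 0, 0],
    [0, 0, 0],
    [0, 0, 0],
    [0, 0, 0],
  ],
  jaw=[1, 1, 1, 1, 1],
)

```text
time: 13.3
ee_pos: [0.4066, -0.0186, 0.2076]
eef_rot: [[-0.195, -0.006, 0.981], [-0.981, 0.003, -0.195], [-0.002, -1.0, -0.007]]
ft_force: [1.2, -0.7, -1.2]
opening: -0.002
```

>>> jog_arm(
  dp=[
    [0.24, -0.05, 0],
    [0.24, 0, 0],
    [0.24, 0, 0],
    [0.24, 0, 0],
    [0, 0, 0],
  ],
  twist=[
    [0, 0, 0],
    [0, 0, 0],
    [0, 0, 0],
    [0, 0, 0],
    [0, 0, 0],
  ],
  jaw=[1, 1, 1, 1, 1],
)

```text
time: 13.8
ee_pos: [0.3724, -0.2139, 0.2188]
eef_rot: [[-0.202, 0.001, 0.979], [-0.979, -0.003, -0.202], [0.003, -1.0, 0.001]]
ft_force: [-0.6, -0.3, -0.2]
opening: -0.006
```

```bash
python3 -c "
from h import *
go(-19,-87,.09)
from plant import vision
for n in ['top','side']: cv2.imwrite(f'pics/{n}10.png',vision.grab_frame(n)['image'][:,:,::-1])
cv2.imwrite('pics/c10.png',cv2.resize(cv2.imread('pics/top10.png')[150:270,200:345],None,fx=5,fy=5,interpolation=cv2.INTER_CUBIC))
"
```

```text
t 13.8 bay [-131.2 -285.1] z 0.2188 tool d m [-0.1995  0.1283  0.1102] units [-0.998  0.642  0.551] rot units [-0.001 -0.012  0.004] F [-0.6 -0.3 -0.2] op -0.01
```

View pics/c10.png

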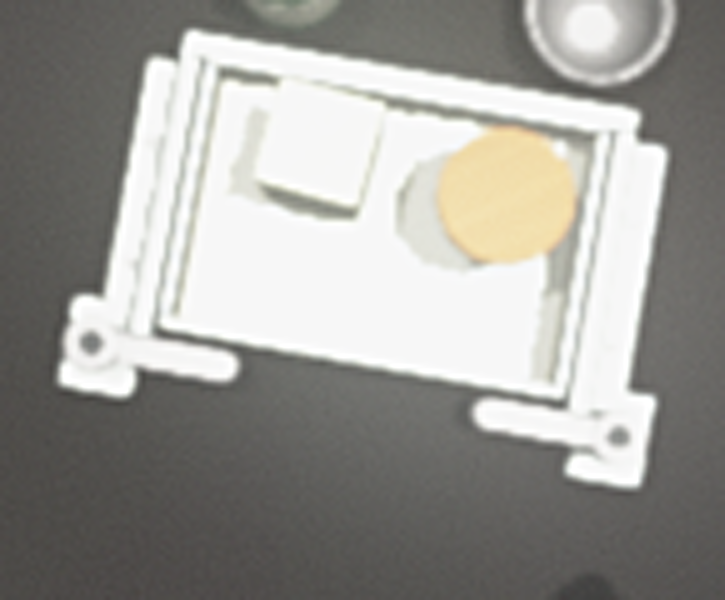

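View pics/side10.png

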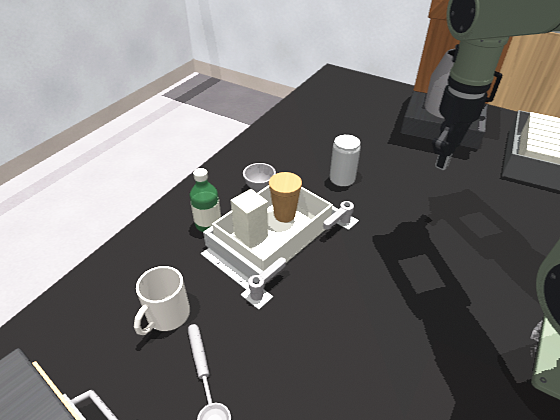

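```bash
python3 -c "
from h import *
P=lambda x,y,z: px2w('top',200+x/5,150+y/5,z)
a=B(P(238,366,.045))-B(P(91,342,.047)); b=B(P(473,412,.045))-B(P(619,436,.047))
print('L',a,np.arctan2(-a[0],-a[1]),'R',b,np.arctan2(-b[0],b[1]))
print('tray front',B(P(160,329,.065)),B(P(563,397,.065)))
from plant import env
print(env.finish_job())
"
```

```text
L [  1.2 -80.5] -0.014905728278129077 R [-1.  79.7] 0.012546393083934154
tray front [ 13.1 108.3] [  15.1 -109.1]
the job is handed in; nothing more can be done
None
```

The tray is home against the rear stop, both latches are closed across its front, and I handed the job in at about 14 s of the 67 s allowed. The hand-in gives no verdict. I only used the shut fingertips to push; nothing was picked up.

- **Tray:** in the final top picture its front corners measure 13 and 15 mm in the bay frame, against 15 mm when home. The push force had risen to 24 N with no further movement. The two corners read 2 mm apart, which is within the camera calibration error.
- **Latches:** from the same picture the left arm is at about −0.01 rad and the right at about 0.01 rad. The limit is 0.15.
- **Everything else:** the carton and cups still stand in the tray. The mug, can, bottle, bowl and spoon look unmoved. I checked those only by eye. The gripper ended clear of everything.

No check failed.

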